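# Switch on the nebuliser at the kitchen table

## Task

Start the nebuliser for an inhalation: on the white compressor with the blue band, slide the small orange switch in the slot on its top fully to the on end, marked with the green dot, and take your hand away. The yellow torch has the same kind of switch: leave the torch where it lies and switched off.

Things in the scene. Friction and masses are not known exactly. Their poses are not given: they have to be found in the camera images.
- nebuliser: white compressor with a blue band, 160 (x) x 110 (y) x 71 mm, fixed to the table; blue outlet on its +x face. Origin: centre of underside, z up. Grey plate on top, 116 x 64 mm, face at z = 71 mm, the highest part. Slot in it with straight walls: x -45 to +45, y -16 to +16 mm, 9 mm deep (floor at z = 62 mm). Green dot at x = +50 mm: on end; red dot at x = -50 mm: off end
- neb_switch (a joint): orange switch in the slot, 12 mm (x) x 26 mm (y), top 8.5 mm above the slot floor (flush). m: 0 = off, 0.020 = on (end stop), grows to nebuliser's +x. Its centre: x = 18 mm + value, y = 0 in nebuliser's frame; so 57 mm of open slot lie behind it when off, where closed fingertips can enter and push its rear face. Friction about 1.5 N, no spring, stays where left. Starts at 0 to 0.003
- torch: yellow torch with black round head (to +x) and black top plate, lying loose, 0.5 kg; x -75 to +102 mm, 68 mm wide, 69 mm high at the head, 56 mm at the plate. Origin: underside of the middle of its yellow body, z up. Same slot and orange switch on top. To be left alone
- torch_switch (a joint): orange slide switch of the torch, same shape and travel as the nebuliser's; m: 0 = off, 0.020 = on (towards the torch's head). Must stay off
Mind the look-alikes: they are no part of the job. Of the things that look like the nebuliser, take the one that is farthest from the robot's base at the start.

How it is judged:
By the outcome, as a careful person would: the job done as asked, in the order asked, and still so for the second after the job is handed in, with the robot touching nothing.
It also fails if it takes over 29 s, if anything falls off the work surface, if the arm or the gripper's body presses on something with over 40 N, if the wrist force passes 120 N, or if a joint passes its speed limit or range.

## Robot

A 6-joint arm with a two-finger parallel gripper is mounted at the origin on the work surface; the furniture and walls round the work are solid. World frame = base frame: x ahead of the robot, y to its left, z up, the work surface at z = 0. Lengths are in m, angles in rad, forces in N, time in s.
With the tool pointing down it reaches from about 0.35 to 0.775 m from the base axis. Payload 5.5 kg.
Tool frame: the origin (TCP) lies midway between the tips of the shut fingers; the grasp point (between the pads) lies 19 mm behind it (arm.tcp_to_grasp is the distance from the TCP to the grasp point, in m); z points along the fingers, y is the line along which they close (so a half turn about z gives the same grasp; the last joint's range is limited). The gripper opens to 85 mm and grips with 20 to 120 N. Pads are 22 mm wide; open, the fingers measure 114 mm over their backs; the gripper's body (76 mm by 85 mm) begins 54 mm behind the grasp point. The pads swing forward as they close: fully open they stand 13 mm farther back than shut.
Start: joints at [1.176, 0.313, 0.046, 1.304, 0, 1.431], TCP at [0.145, 0.556, 0.231] pointing down, gripper open.
Joint ranges: [-2.76, 2.76], [-0.86, 1.69], [-1.03, 1.26], [-2.2, 2.34], [-1.47, 1.5], [-3.14, 3.14]. Speed limits (rad/s): [2.57, 2.57, 3.14, 3.14, 3.14, 3.14].

## Interface

Orientations are given as a unit quaternion [x, y, z, w].
In Python, from station import arm gives the robot as it stands.
- The arm moves only by the tool move_arm, never from a script. Its argument "motion" is a list of rows, each a list of 2 entries, a list of its own where there are three numbers: the shift along the tool's x, y, z each as a share of 100 mm, from -1 to 1, then the turn, a rotation vector about the tool's x, y, z each as a share of 45 degrees, from -1 to 1. In form: [[[tx, ty, tz], [ax, ay, az]], ...]. A call has 1 to 12 rows; each row is the pose to reach, as a shift and turn from the pose commanded when the call began, along the tool's axes at that moment; what a row does not reach only later rows make up. A row lasts 1/8 s, in which the tool goes at most 62.5 mm and 10.7 degrees, less where a joint would pass 70% of its speed; a pose out of reach is approached as far as the arm can. A call with a number of a shift or a turn outside -1 to 1 is refused whole. A call with a gripper value outside its range is refused whole. "fingers" is the opening, from 0 (shut) to 1 (fully open), set as the call begins (left out, the last holds). The fingers move at their own pace and stop on an object; the grip force is fixed at half the most. Time passes only in rows, so rows that repeat a pose let the fingers close. It gives the time, the measured TCP pose, the force, the opening and the grip force at its end, in the units of the state.
- arm.state(): the state, without advancing time (a new reading comes with each control period).
- arm.get_image(name): name is "scene" or "top"; returns the picture (400x640x3 uint8, red, green, blue); there is no depth.
- arm.camera_params(name): a dict with "fx", "fy", "cx", "cy" (pixels), "k1" (the pictures are not rectified: a ray, as slopes to the right and down, at radius r is drawn at 1 + k1 r^2 times it, then the intrinsics apply), "R" (3x3) and "t" (3): a world point X has camera coordinates R X + t. Camera axes: x right, y down, z forward; pixel columns grow to the right and rows downward; lengths in m; the calibration is good to about 2 mm. A picture is of the moment at which its call begins. camera_params takes no time and is no camera call.
- arm.job_done(): hands the job in; it is judged then, once.
Trained networks look in the newest picture that a camera, given by its name, has taken for a name from the list of things; names that differ only in an ending like _2 or _b are one class to them, and where a whole thing is asked for, a point or a joint stands for the part that bears it (a point fixed in the world has none). Each returns a list of dicts, best first, with "conf" (0 to 1); they miss things now and then, are a little off and sometimes report something else, mostly with a low value. They report only what shows in the picture. A call takes as long as a camera call. They do not tell look-alikes from the thing itself.
- arm.find_in(camera, query): "position" ([x, y, z] in m, in world coordinates, good to about 4 mm: the middle of the surface that is visible of it).
- arm.trace(camera, query): "pixels" (400x640 bool, what is visible of it).
- arm.mark_of(camera, query): "position" ([x, y, z] in m, in world coordinates, good to about 4 mm: a listed point, or the origin of a listed thing).
The state is a dict: "t": time; "qpos": joint angles; "qd": joint speeds; "tau": joint torques, N m; "tcp_pos": TCP position; "eef_rot": TCP orientation; "ft_force": force on the tool from outside, world axes, zero at the start; "moment": the same for the moment, N m; "width": opening from 0.0 (shut) to 1.0 (fully open); "finger_force": force on a finger pad.
Only numpy, scipy, OpenCV 4.12 (cv2) and the standard library are available. Lean on these libraries where they do the work, as an engineer would, in place of code of your own. Each camera call takes 0.05 s, during which the arm holds its last target. There are 200 camera calls.

## Working session

There is one attempt and no reset: what is moved stays moved. The work goes in short steps, Python scripts to look and compute and a tool call to move; the robot and the scene stay as the last step left them, time stands still between calls to the robot, and variables do not carry over. Pictures are saved under pics/ and viewed, at most 10 in all, crops included, and the job is handed in when it is done.

Besides the shell and the picture viewer there is one more tool, called after "Call:" in YAML: its name, and indented under it one key for each argument. move_arm: Moves the arm, as the interface text tells. Its arguments: {"type":"object","properties":{"motion":{"type":"array"},"fingers":{"type":"number"}},"required":["motion"]}

```bash
mkdir -p pics; python3 - <<'E'
from station import arm
import cv2,numpy as np
for c in("scene","top"):
    cv2.imwrite(f"pics/{c}0.png",arm.get_image(c)[:,:,::-1])
    p=arm.camera_params(c);print(c,p)
    for q in("nebuliser","neb_switch","torch","torch_switch"):
        for f in("find_in","mark_of"):
            try:print(c,q,f,[(np.round(d["position"],3).tolist(),round(d["conf"],2)) for d in getattr(arm,f)(c,q)])
            except Exception as e:print(q,f,e)
s=arm.state();print(s["t"],s["tcp_pos"],s["eef_rot"])
E
```

```text
scene {'fx': 407.9834465025833, 'fy': 407.9834465025833, 'cx': 320.95656146762013, 'cy': 200.5627916768292, 'k1': 0.012225131649186033, 'R': array([[ 0.46616762, -0.88456842,  0.01504889],
       [-0.59121044, -0.32413212, -0.73851783],
       [ 0.65814737,  0.33537604, -0.67406598]]), 't': array([-0.1985182 ,  0.28749765,  0.84581314])}
scene nebuliser find_in [([0.451, 0.118, 0.064], 0.98), ([0.186, -0.28, 0.059], 0.69)]
scene nebuliser mark_of [([0.209, -0.272, -0.0], 0.72), ([0.476, 0.135, 0.004], 0.62)]
scene neb_switch find_in []
neb_switch mark_of it knows: nebuliser, torch
scene torch find_in [([0.473, -0.222, 0.046], 0.8)]
scene torch mark_of [([0.478, -0.216, 0.0], 0.93)]
scene torch_switch find_in [([0.496, -0.215, 0.053], 0.52)]
torch_switch mark_of it knows: nebuliser, torch
top {'fx': 367.39623078668984, 'fy': 367.39623078668984, 'cx': 314.9832397090466, 'cy': 195.13506480546252, 'k1': -0.03691526184161918, 'R': array([[-0.17466181, -0.98461543, -0.00507033],
       [-0.96274402,  0.17185715, -0.20877998],
       [ 0.20643937, -0.03158447, -0.97794949]]), 't': array([0.02708227, 0.3826622 , 0.95286682])}
top nebuliser find_in [([0.209, -0.271, 0.063], 0.93), ([0.462, 0.133, 0.066], 0.77)]
top nebuliser mark_of [([0.474, 0.139, 0.0], 0.76), ([0.207, -0.275, 0.006], 0.71)]
top neb_switch find_in [([0.226, -0.281, 0.066], 0.58), ([0.49, 0.124, 0.067], 0.48)]
neb_switch mark_of it knows: nebuliser, torch
top torch find_in [([0.49, -0.209, 0.055], 0.97)]
top torch mark_of []
top torch_switch find_in [([0.498, -0.207, 0.056], 0.39)]
torch_switch mark_of it knows: nebuliser, torch
0.7 [0.1449725  0.55648667 0.23136932] [1.27079231e-01 9.91892563e-01 1.05678828e-04 3.87463082e-05]
```

View pics/scene0.png

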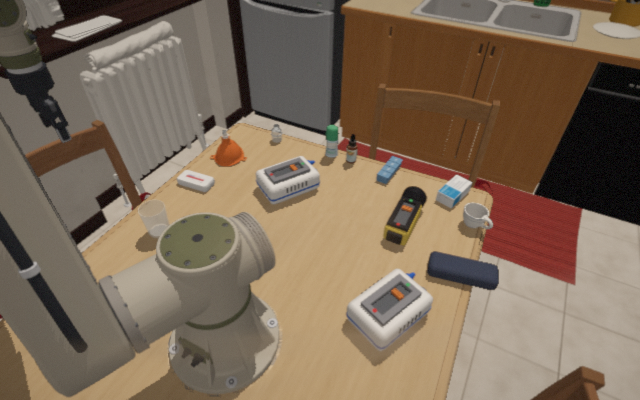

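View pics/top0.png

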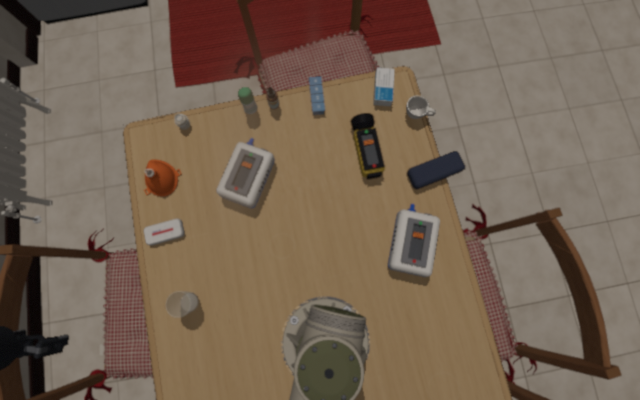

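The scene view shows the far nebuliser at about (288,180) and the near look-alike at about (390,308), with the torch at (405,215). In the top view they are at (246,174), (414,243) and (368,148). The target is the one near (0.475, 0.137). Next I rectify its top plane from both cameras.

```bash
cat > h.py <<'E'
import numpy as np,cv2
from station import arm
def rect(img,c,ctr,z=0.071,half=0.11,res=0.0005,yaw=0.):
    """image on plane z; columns = local x, rows = local -y"""
    p=arm.camera_params(c);n=int(2*half/res)
    u=(np.arange(n)-n/2+.5)*res
    X,Y=np.meshgrid(u,-u);cs,sn=np.cos(yaw),np.sin(yaw)
    W=np.stack([ctr[0]+cs*X-sn*Y,ctr[1]+sn*X+cs*Y,0*X+z],-1)
    C=W@p["R"].T+p["t"];s=C[...,:2]/C[...,2:]
    s=s*(1+p["k1"]*(s**2).sum(-1,keepdims=True))
    m=(s*[p["fx"],p["fy"]]+[p["cx"],p["cy"]]).astype(np.float32)
    return cv2.remap(img,m[...,0],m[...,1],cv2.INTER_CUBIC)
E
python3 - <<'E'
from h import *
ctr=(0.475,0.137);out=[]
for c in("scene","top"):
    r=rect(cv2.imread(f"pics/{c}0.png"),c,ctr,half=.1)
    out.append(r)
    hsv=cv2.cvtColor(r,cv2.COLOR_BGR2HSV)
    def w(m): 
        n,l,st,ce=cv2.connectedComponentsWithStats(m.astype(np.uint8))
        return [(int(st[i,4]),np.round([ctr[0]+(ce[i][0]-199.5)*.0005,ctr[1]-(ce[i][1]-199.5)*.0005],4).tolist()) for i in range(1,n) if st[i,4]>25]
    H,S,V=hsv[...,0],hsv[...,1],hsv[...,2]
    yy,xx=np.mgrid[:400,:400];near=(xx-200)**2+(yy-200)**2<130**2
    print(c,"orange",w((H>4)&(H<20)&(S>90)&near),"green",w((H>40)&(H<85)&(S>60)&near),"red",w(((H>170)|(H<=4))&(S>90)&near))
    g=((V<150)&(S<110)&near); n,l,st,ce=cv2.connectedComponentsWithStats(g.astype(np.uint8)); k=1+st[1:,4].argmax()
    R=cv2.minAreaRect(np.argwhere(l==k)[:,::-1].astype(np.float32)); print("plate",ctr[0]+(R[0][0]-199.5)*.0005,ctr[1]-(R[0][1]-199.5)*.0005,np.array(R[1])*.5,R[2])
cv2.imwrite("pics/r.png",np.hstack(out))
E
```

```text
scene orange [(5864, [0.4999, 0.1822]), (2096, [0.4907, 0.1255])] green [(301, [0.5191, 0.1118])] red [(329, [0.434, 0.1628])]
plate 0.46882958984375 0.1330954055786133 [120.84399414  74.28463745] 31.087505340576172
top orange [(3078, [0.5043, 0.1854]), (212, [0.4313, 0.163]), (1805, [0.4901, 0.1269])] green [(222, [0.5158, 0.1122])] red [(90, [0.4305, 0.1629])]
plate 0.4708519592285156 0.13603538513183594 [123.030159    73.62373352] 31.054275512695312
```

View pics/r.png

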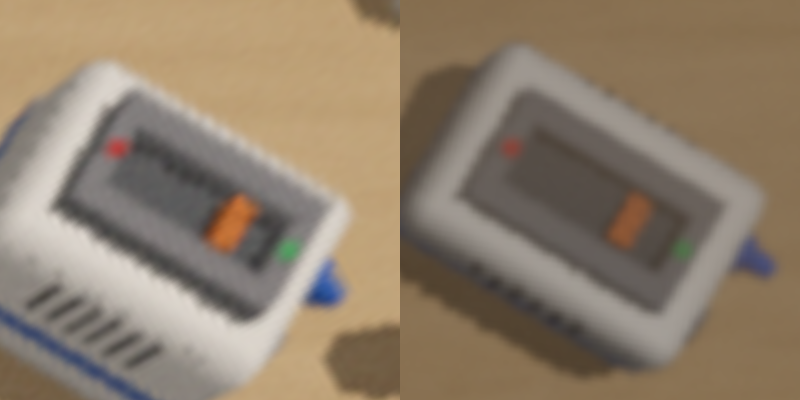

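Both views agree. The dots are 99 mm apart, as they should be. The centre is about (0.475, 0.1375), the yaw is -31°, and the switch sits at x≈19 mm, so it is off. I'll push with the fingers shut and the tool's y along the slot. First I travel there at the current height.

```bash
cat >> h.py <<'E'
from scipy.spatial.transform import Rotation as Ro
CTR=np.array([.475,.1375]);YAW=np.radians(-31)
def go(xl,z,yl=0.):
    s=arm.state();R=Ro.from_quat(s["eef_rot"])
    ex=np.array([np.cos(YAW),np.sin(YAW),0]);ey=np.array([-ex[1],ex[0],0]);zt=np.array([0,0,-1.])
    y=-ex;G=Ro.from_matrix(np.c_[np.cross(y,zt),y,zt])
    P=np.r_[CTR,z]+xl*ex+yl*ey
    d=s["tcp_pos"]-np.r_[CTR,0]
    print("t",round(s["t"],2),"local xyz mm",np.round(1e3*np.array([d@ex,d@ey,d[2]]),1),"shift",np.round(R.inv().apply(P-s["tcp_pos"])*10,3),
      "turn",np.round(np.degrees((R.inv()*G).as_rotvec())/45,3),"F",np.round(s["ft_force"],1),"w",round(s["width"],3),"q",np.round(s["qpos"],2))
E
python3 -c "from h import *;go(-.0165,.2)"
```

```text
t 0.7 local xyz mm [-498.7  189.2  231.4] shift [-4.092 -3.176  0.313] turn [ 0.     0.    -1.636] F [-0.3 -0.   0. ] w 1.003 q [ 1.18  0.31  0.05  1.3  -0.    1.43]
```

Call:
move_arm:
  motion:
    - [[-0.5, -0.39, 0], [0, 0, 0]]
    - [[-1, -0.78, 0], [0, 0, 0]]
    - [[-1, -0.78, 0], [0, 0, 0]]
  fingers: 0

```text
t: 1.08
tcp_pos: [0.2239, 0.4531, 0.2316]
eef_rot: [0.13, 0.992, -0.0, 0.0]
ft_force: [-0.8, 0.2, -0.1]
width: 0.372
finger_force: 0.0
```

Call:
move_arm:
  motion:
    - [[-0.5, -0.39, 0], [0, 0, 0]]
    - [[-1, -0.78, 0], [0, 0, 0]]
    - [[-1, -0.78, 0], [0, 0, 0]]

```text
t: 1.45
tcp_pos: [0.3012, 0.3532, 0.2316]
eef_rot: [0.13, 0.992, 0.0, 0.0]
ft_force: [-0.7, 0.6, 0.5]
width: 0.001
finger_force: 0.0
```

Call:
move_arm:
  motion:
    - [[-0.25, -0.19, 0], [0, 0, -0.2]]
    - [[-0.5, -0.39, 0], [0, 0, -0.4]]
    - [[-0.75, -0.58, 0], [0, 0, -0.6]]
    - [[-1, -0.78, 0], [0, 0, -0.8]]
    - [[-1, -0.78, 0], [0, 0, -0.8]]

```text
t: 2.08
tcp_pos: [0.377, 0.2546, 0.2314]
eef_rot: [-0.185, 0.983, 0.0, 0.0]
ft_force: [-0.9, -0.4, 0.4]
width: -0.004
finger_force: 0.0
```

```bash
python3 -c "from h import *;go(-.0165,.12)"
```

```text
t 2.08 local xyz mm [-144.3   49.9  231.4] shift [-0.386 -1.317  1.113] turn [ 0.     0.001 -0.838] F [-0.9 -0.4  0.4] w -0.004 q [ 0.42  0.08 -0.24  1.25  0.    0.04]
```

Call:
move_arm:
  motion:
    - [[-0.1, -0.3, 0.1], [0, 0, -0.22]]
    - [[-0.2, -0.5, 0.2], [0, 0, -0.43]]
    - [[-0.3, -0.8, 0.3], [0, 0, -0.64]]
    - [[-0.35, -1, 0.4], [0, 0, -0.838]]
    - [[-0.35, -1, 0.4], [0, 0, -0.838]]

```text
t: 2.7
tcp_pos: [0.4451, 0.1748, 0.1905]
eef_rot: [-0.492, 0.871, 0.001, -0.001]
ft_force: [-0.3, 0.6, -0.2]
width: -0.001
finger_force: 0.0
```

```bash
python3 -c "from h import *;go(-.0165,.1)"
```

```text
t 2.7 local xyz mm [-44.9  16.6 190.5] shift [ 0.165 -0.285  0.905] turn [ 0.002 -0.001 -0.001] F [-0.3  0.6 -0.2] w -0.001 q [ 0.21  0.15 -0.27  1.16  0.   -0.82]
```

Call:
move_arm:
  motion:
    - [[0.1, -0.15, 0.4], [0, 0, 0]]
    - [[0.165, -0.285, 0.8], [0, 0, 0]]
    - [[0.165, -0.285, 0.97], [0, 0, 0]]
    - [[0.165, -0.285, 0.97], [0, 0, 0]]
    - [[0.165, -0.285, 0.97], [0, 0, 0]]

```text
t: 3.32
tcp_pos: [0.4617, 0.1465, 0.0954]
eef_rot: [-0.493, 0.87, -0.0, 0.001]
ft_force: [-0.1, -0.1, -0.5]
width: 0.004
finger_force: 0.0
```

```bash
python3 - <<'E'
from h import *
go(-.0165,.066)
o=[]
for c in("scene","top"):
    im=arm.get_image(c)[:,:,::-1].copy()
    o.append(rect(im,c,CTR,yaw=YAW,half=.1))
cv2.imwrite("pics/hov.png",np.hstack(o))
E
```

```text
t 3.33 local xyz mm [-16.    0.9  95.4] shift [0.009 0.005 0.294] turn [-0.001  0.002  0.003] F [-0.1 -0.1 -0.5] w 0.004 q [ 0.14  0.23 -0.42  0.92  0.   -0.89]
```

View pics/hov.png

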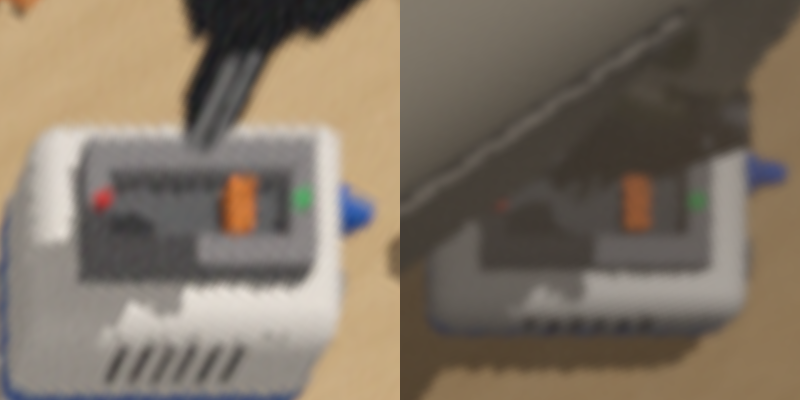

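The rectified views show the slot where expected, with the dots at columns about 100 and 300 on row about 200. The fingers hover behind the switch, which is at about (240,203). I go down into the slot.

Call:
move_arm:
  motion:
    - [[0.01, 0, 0.1], [0, 0, 0]]
    - [[0.01, 0, 0.18], [0, 0, 0]]
    - [[0.01, 0, 0.24], [0, 0, 0]]
    - [[0.01, 0, 0.29], [0, 0, 0]]
    - [[0.01, 0, 0.29], [0, 0, 0]]

```text
t: 4.05
tcp_pos: [0.4605, 0.1443, 0.0648]
eef_rot: [-0.493, 0.87, 0.0, -0.0]
ft_force: [-0.6, 0.2, 0.8]
width: -0.004
finger_force: 0.0
```

```bash
python3 -c "from h import *;go(.0,.066)"
```

```text
t 4.05 local xyz mm [-16.   -1.6  64.8] shift [-0.016 -0.16  -0.012] turn [ 0.001 -0.001  0.002] F [-0.6  0.2  0.8] w -0.004 q [ 0.14  0.26 -0.46  0.85  0.   -0.89]
```

The tips are in the slot without contact. I push slowly along -y of the tool.

Call:
move_arm:
  motion:
    - [[0, -0.04, 0], [0, 0, 0]]
    - [[0, -0.08, 0], [0, 0, 0]]
    - [[0, -0.12, 0], [0, 0, 0]]
    - [[0, -0.16, 0], [0, 0, 0]]
    - [[0, -0.2, 0], [0, 0, 0]]
    - [[0, -0.24, 0], [0, 0, 0]]
    - [[0, -0.28, 0], [0, 0, 0]]
    - [[0, -0.28, 0], [0, 0, 0]]

```text
t: 5.05
tcp_pos: [0.4851, 0.1299, 0.0653]
eef_rot: [-0.493, 0.87, -0.0, 0.0]
ft_force: [0.5, -0.0, -0.2]
width: 0.004
finger_force: 0.0
```

```bash
python3 -c "from h import *;go(.0175,.066)"
```

```text
t 5.05 local xyz mm [12.6 -1.3 65.3] shift [-0.013 -0.049 -0.007] turn [-0.    -0.     0.002] F [ 0.5 -0.  -0.2] w 0.004 q [ 0.1   0.29 -0.42  0.86 -0.   -0.93]
```

Call:
move_arm:
  motion:
    - [[0, -0.01, 0], [0, 0, 0]]
    - [[0, -0.02, 0], [0, 0, 0]]
    - [[0, -0.03, 0], [0, 0, 0]]
    - [[0, -0.04, 0], [0, 0, 0]]
    - [[0, -0.05, 0], [0, 0, 0]]
    - [[0, -0.05, 0], [0, 0, 0]]

```text
t: 5.8
tcp_pos: [0.4892, 0.1274, 0.0652]
eef_rot: [-0.493, 0.87, -0.0, -0.0]
ft_force: [-0.0, 0.1, -0.2]
width: -0.003
finger_force: 0.5
```

```bash
python3 - <<'E'
from h import *
go(.0175,.066)
o=[]
for c in("scene","top"):
    o.append(rect(arm.get_image(c)[:,:,::-1].copy(),c,CTR,yaw=YAW,half=.1))
cv2.imwrite("pics/p1.png",np.hstack(o))
E
```

```text
t 5.8 local xyz mm [17.4 -1.3 65.2] shift [-0.013 -0.001 -0.008] turn [-0.    -0.     0.002] F [-0.   0.1 -0.2] w -0.003 q [ 0.1   0.3  -0.41  0.87 -0.   -0.94]
```

View pics/p1.png

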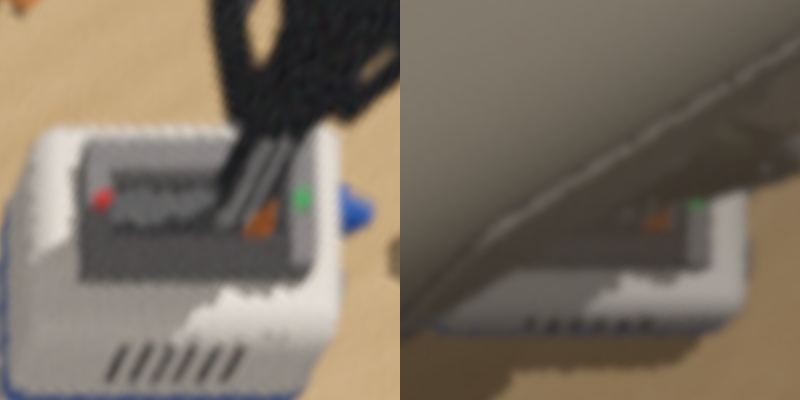

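The switch has moved to about column 260, roughly half its travel, so the tips are thinner than I assumed. I keep going until the end stop shows as force.

Call:
move_arm:
  motion:
    - [[0, -0.02, 0], [0, 0, 0]]
    - [[0, -0.04, 0], [0, 0, 0]]
    - [[0, -0.06, 0], [0, 0, 0]]
    - [[0, -0.07, 0], [0, 0, 0]]
    - [[0, -0.07, 0], [0, 0, 0]]

```text
t: 6.52
tcp_pos: [0.4953, 0.1237, 0.0653]
eef_rot: [-0.493, 0.87, -0.0, 0.0]
ft_force: [-1.4, 0.2, 0.2]
width: -0.001
finger_force: 0.4
```

Call:
move_arm:
  motion:
    - [[0, -0.01, 0], [0, 0, 0]]
    - [[0, -0.02, 0], [0, 0, 0]]
    - [[0, -0.02, 0], [0, 0, 0]]

```text
t: 6.9
tcp_pos: [0.4958, 0.1235, 0.0652]
eef_rot: [-0.494, 0.87, 0.001, -0.0]
ft_force: [-4.0, 2.9, 3.4]
width: -0.001
finger_force: 2.7
```

```bash
python3 - <<'E'
from h import *
go(.0175,.066)
cv2.imwrite("pics/p2.png",rect(arm.get_image("scene")[:,:,::-1].copy(),"scene",CTR,yaw=YAW,half=.06,res=.0002))
E
```

```text
t 6.9 local xyz mm [25.  -1.3 65.2] shift [-0.013  0.075 -0.007] turn [0.003 0.    0.003] F [-4.   2.9  3.4] w -0.001 q [ 0.09  0.31 -0.39  0.87  0.   -0.95]
```

View pics/p2.png

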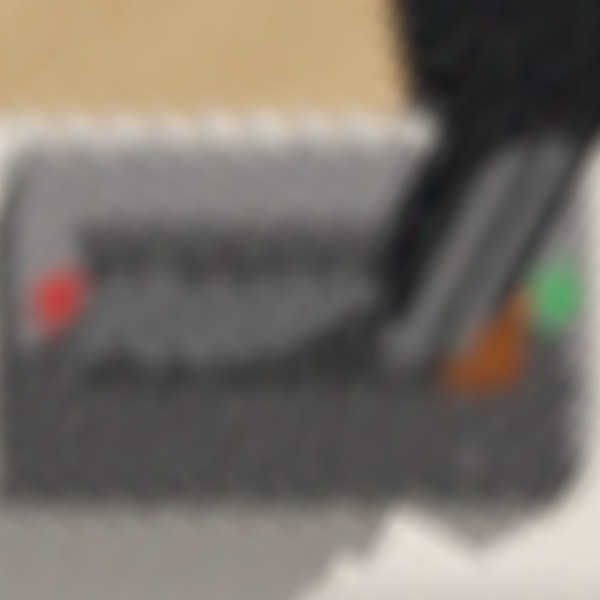

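The switch's front reaches the slot end at about column 525, and the force is rising, so the end stop has been met. I press slightly more, back off and lift.

Call:
move_arm:
  motion:
    - [[0, -0.01, 0], [0, 0, 0]]
    - [[0, -0.01, 0], [0, 0, 0]]

```text
t: 7.2
tcp_pos: [0.4958, 0.1234, 0.0652]
eef_rot: [-0.494, 0.87, 0.002, -0.001]
ft_force: [-6.7, 4.9, 4.5]
width: -0.001
finger_force: 4.0
```

Call:
move_arm:
  motion:
    - [[0, 0.04, 0], [0, 0, 0]]
    - [[0, 0.12, 0], [0, 0, 0]]
    - [[0, 0.12, -0.1], [0, 0, 0]]
    - [[0, 0.12, -0.5], [0, 0, 0]]
    - [[0, 0.12, -1], [0, 0, 0]]
    - [[0, 0.12, -1], [0, 0, 0]]

```text
t: 7.95
tcp_pos: [0.4909, 0.1288, 0.1703]
eef_rot: [-0.493, 0.87, -0.002, 0.004]
ft_force: [0.4, 0.2, -0.1]
width: -0.001
finger_force: 0.0
```

Call:
move_arm:
  motion:
    - [[-0.4, 0.4, -0.2], [0, 0, 0]]
    - [[-0.7, 0.7, -0.4], [0, 0, 0]]
    - [[-1, 1, -0.5], [0, 0, 0]]
    - [[-1, 1, -0.5], [0, 0, 0]]

```text
t: 8.45
tcp_pos: [0.4527, 0.268, 0.216]
eef_rot: [-0.495, 0.869, -0.0, 0.001]
ft_force: [0.3, 0.3, -0.8]
width: 0.002
finger_force: 0.0
```

```bash
python3 - <<'E'
from h import *
go(.0175,.066)
im=arm.get_image("scene")[:,:,::-1].copy()
r=rect(im,"scene",CTR,yaw=YAW,half=.06,res=.0002)
h=cv2.cvtColor(r,cv2.COLOR_BGR2HSV)
m=(h[...,0]>4)&(h[...,0]<20)&(h[...,1]>150);m[:200]=0
x=np.argwhere(m)[:,1];print("switch x mm",np.percentile(x,[2,50,98])*.2-60)
cv2.imwrite("pics/end.png",np.hstack([cv2.resize(r,(400,400)),im[100:300,250:450].repeat(2,0).repeat(2,1)]))
E
```

```text
t 8.45 local xyz mm [-86.3 100.4 216. ] shift [ 1.013 -1.031  1.499] turn [-0.001  0.002  0.008] F [ 0.3  0.3 -0.8] w 0.002 q [ 0.38  0.22 -0.11  1.23  0.   -0.65]
switch x mm [29.  36.4 43.2]
```

View pics/end.png

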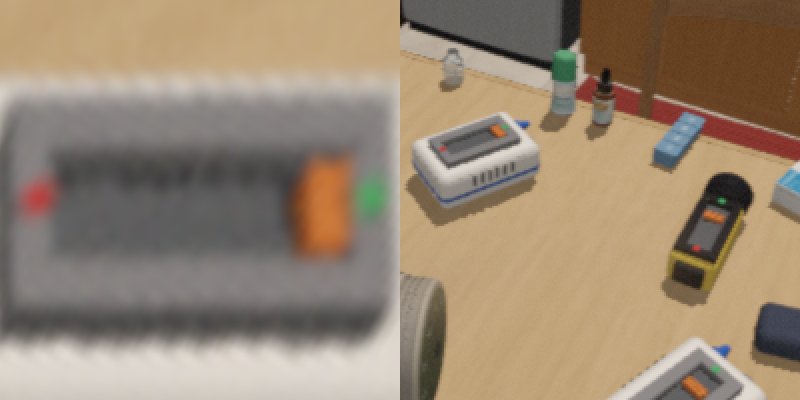

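The switch sits against the green end at (325,205), its front at the slot end. The torch at (710,230) hasn't been touched, and the arm is clear.

```bash
python3 -c "from station import arm;print(arm.job_done())"
```

```text
the job is handed in; nothing more can be done
None
```

The nebuliser farthest from the base is switched fully on, with the switch at its end stop by the green dot; the arm is clear, the torch was never touched, and the job is handed in.

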